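# Turn a poured agar plate lid-down through the twist guide

### The arm

A 7-joint arm with a two-finger parallel gripper is mounted at the origin on a cart in front of the work surface, level with it; the furniture and walls round the work are solid. World frame = base frame: x ahead of the robot, y to its left, z up, the work surface at z = 0. Lengths are in m, angles in rad, forces in N, time in s.
With the tool pointing down it reaches from about 0.425 to 0.925 m from the base axis. Payload 6.8 kg.
Tool frame: the origin (TCP) lies on the centre line of the jaws, within the pads' length; the fingertips stand 22 mm ahead of it and the grasp point (between the pads) lies 3 mm ahead of it; y points along the fingers, z is the direction in which the jaws open and shut, and the axes are right-handed (so a half turn about y gives the same grasp; the last joint's range is limited). The gripper opens to 85 mm and grips with 20 to 120 N. Pads are 22 mm wide; open, the fingers measure 114 mm over their backs; the gripper's body (76 mm by 85 mm) begins 54 mm behind the grasp point. The pads swing forward as they close: fully open they stand 13 mm farther back than shut.
Start: joints at [1.21, 0.477, 0.022, 1.555, -0.011, 1.109, -0.083], TCP at [0.169, -0.654, 0.253] pointing down, gripper open.
Joint ranges: [-2.96, 2.96], [-0.34, 2.1], [-1.41, 1.46], [0.24, 2.44], [-1.37, 4.51], [0.17, 1.92], [-2.96, 2.96]. Speed limits (rad/s): [2.39, 2.39, 3.14, 3.14, 3.14, 3.14, 3.14].

### API

Orientations are given as a 3x3 rotation matrix whose columns are the frame's x, y, z axes.
In Python, from station import manip gives the robot as it stands. Calls block until the motion is done:
- manip.move_ptp(position, orientation): joint-space move of the TCP to a pose.
- manip.servo_line(position, rot=None, rate=0.15, threshold=None): straight line of the TCP; rot=None keeps the orientation; rate is the mean speed in m/s. With threshold (N) it stops when the force on the tool has changed by that much, and returns True; else False.
- manip.movej(angles): joint-space move.
- manip.command_gripper(opening): opening from 0.0 (shut) to 1.0 (fully open); the grip force is fixed at half the most; returns when the fingers have stopped.
- manip.wait(seconds).
- manip.solve_ik(position, orientation): joint angles nearest the present ones, or None.
- manip.sense(): the state.
- manip.capture(name): name is "scene" or "top" or "wrist"; returns a dict with "img" (480x640x3 uint8, blue, green, red), "z_map" (480x640 float32, m along the optical axis (not along the pixel's ray), 0 where there is no reading), "fx", "fy", "cx", "cy" (pixels), "origin" and "orientation" of the camera in the world; the wrist camera has in their place "mount" (4x4, takes a point from camera to tool coordinates, whose origin is the TCP and whose axes are the tool frame's). Camera axes: x right, y down, z forward; pixel columns grow to the right and rows downward; lengths in m; the calibration is good to about 2 mm. A picture is of the moment at which its call begins: read the wrist's pose just before it.
A pose or a line that the arm cannot do raises manip.IKError and nothing moves.
- manip.close_job(): hands the job in, once; it reports no verdict.
Trained networks look in a picture, given as the dict that the camera call returned (one of the last four; its "shot" number tells which), for a name from the list of things; names that differ only in an ending like _2 or _b are one class to them, and where a whole thing is asked for, a point or a joint stands for the part that bears it (a point fixed in the world has none). Each returns a list of dicts, best first, with "score" (0 to 1); they miss things now and then, are a little off and sometimes report something else, mostly with a low value. They report only what shows in the picture. A call takes as long as a camera call.
- manip.find_in(picture, label): "box" ([left, top, right, bottom] in pixels, round what is visible of it).
The state is a dict: "time_s": time; "joint_positions": joint angles; "joint_vel": joint speeds; "joint_torque": joint torques, N m; "ee_pos": TCP position; "tcp_rot": TCP orientation; "wrist_force": force on the tool from outside, world axes, zero at the start; "moment": the same for the moment, N m; "opening": opening from 0.0 (shut) to 1.0 (fully open).
Only numpy, scipy, OpenCV 4.12 (cv2) and the standard library are available. Lean on these libraries where they do the work, as an engineer would, in place of code of your own. Each camera call takes 0.05 s, during which the arm holds its last target.

### The job

The poured agar plate has set and must be turned lid-down for the incubator without being flipped by hand. Pick up the petri dish and, tilting it to match, lay it lid up on the sloping loading rods at the high end of the wire plate turner with its leading edge in under the two upper rods, then let it go so that it slides down through the twist and comes to rest flat and lid-down in the catch tray at the low end. Leave the other things on the bench where they stand.

Things in the scene. Friction and masses are not known exactly. Their poses are not given: they have to be found in the camera images.
- dish_center (a point): Centre of the round petri dish, half-way up: clear lid, tan agar, 63 mm across, 13 mm high, 35 g. Starts flat on the bench, lid up, centre 6.5 mm above it. z = the dish's axis, out through the lid; yaw means nothing. Grasp across its diameter, tips 2 to 4 mm above the bench: the lid rim, 62 mm wide, spans 4 to 13 mm above the underside; the base below it is 58 mm wide.
- dish: The same petri dish; origin at the centre of its agar-side underside, z axis out through the lid.
- turner: Plate turner, fixed to the bench but standing differently each time: 410 x 104 mm base plate, three posts with hoops, and a cage of six smooth dark 6 mm steel rods wound half a turn round a line sloping 40 degrees. Origin in the base at bench height, x level toward the high (loading) end, z up. A dish let go at the high end slides through by itself in under 1 s (friction about 0.2).
- turner_load (a point): Where the dish's centre lies when laid on the loading rods. x axis points down the slope (40 degrees below level), y level across it, z square to the rods, up and away from them; a dish laid right has its z axis along this one. The two lower rods lie at y = -24 and +24 mm, tops at z = -6.5 mm, from x = -42 mm on. Fingers have free room beyond y = -27 and +27 mm, x from -60 to +15 mm.
- turner_slot (a point): Mouth of the slot, on the cage's middle line, 8 mm down the slope from turner_load (axes as turner). The two upper rods (y -24, +24 mm) begin 12 mm up the slope from here with a lifted lip, 27 mm clear over the lower rods, so the dish enters from up the slope, tilted with it. Side rods start 16 mm down from here and draw in to 66 mm clear; the first hoop, 90 mm wide, is 60 mm down.
- turner_middle (a point): Middle of the twisted part of the cage, on its middle line, where the dish passes standing on edge. About 0.18 m down the slope from the loading place.
- tray_middle (a point): In the catch tray at the low end of the turner, at the height of the centre of a dish lying there (20 mm above the bench). z up, x level toward the turner's high end, y across. Tray 88 mm wide inside, side walls to 32 mm and end wall to 46 mm above the bench, rubber bumper on the end wall 51 mm beyond this point; the dish lies on two rods that run along its floor.
- forceps: Steel forceps, 125 mm long, lying on the bench; leave alone. Origin under its middle, long axis y.
- marker: Marker pen with black cap, 129 mm long, lying on the bench; leave alone. Origin under its middle, long axis y.
- stain_bottle: White dropper bottle, 36 mm across, 97 mm high; leave alone. Origin at the centre of its underside.
- notepad: Sticky-note block, 76 x 76 x 18 mm; leave alone. Origin at the centre of its underside.
- timer: Round bench timer with a dial on top, 64 mm across, 42 mm high; leave alone. Origin at the centre of its underside.
- vial: White capped vial, 26 mm across, 84 mm high, standing; leave alone. Origin at the centre of its underside.
- oil_bottle: Small brown dropper bottle, 26 mm across, 73 mm high; leave alone. Origin at the centre of its underside.
- specimen_cup: Screw-lid specimen cup, 65 mm across, 66 mm high; leave alone. It may have changed places with the dish. Origin at the centre of its underside.

How it is judged:
By the outcome, as a careful person would: the job done as asked, in the order asked, and still so for the second after the job is handed in, with the robot touching nothing.
It also fails if it takes over 42 s, if anything falls off the work surface, if the arm or the gripper's body presses on something with over 40 N, if the wrist force passes 120 N, or if a joint passes its speed limit or range.

## Working session

There is one attempt and no reset: what is moved stays moved. The work goes in short steps, each a Python script; the robot and the scene stay as the last script left them, time stands still between calls to the robot, and variables do not carry over. Pictures are saved under pics/ and viewed, and the job is handed in when it is done.

```bash
ls; mkdir -p pics; cat > h.py <<'E'
import numpy as np, cv2
from station import manip
def cam(n):
    s=manip.sense(); c=manip.capture(n)
    if 'mount' in c:
        T=np.eye(4);T[:3,:3]=s['tcp_rot'];T[:3,3]=s['ee_pos'];T=T@np.array(c['mount'])
        c['R'],c['t']=T[:3,:3],T[:3,3]
    else: c['R'],c['t']=np.array(c['orientation']),np.array(c['origin'])
    return c
def cloud(c):
    v,u=np.mgrid[:480,:640];z=c['z_map']
    P=np.stack([(u-c['cx'])/c['fx']*z,(v-c['cy'])/c['fy']*z,z],-1)
    W=P@c['R'].T+c['t'];W[z<=0]=np.nan
    return W
def proj(c,p):
    q=(np.atleast_2d(p)-c['t'])@c['R'];return np.c_[q[:,0]/q[:,2]*c['fx']+c['cx'],q[:,1]/q[:,2]*c['fy']+c['cy']]
E
python3 - <<'E'
from h import *
for n in ['scene','top']:
    c=cam(n);cv2.imwrite(f'pics/{n}0.png',c['img']);W=cloud(c);np.savez(f'{n}0.npz',W=W,R=c['R'],t=c['t'],k=[c['fx'],c['fy'],c['cx'],c['cy']])
    print(n,c['t'],c['fx'])
    for l in ['dish','turner','specimen_cup','timer','vial','stain_bottle','oil_bottle','notepad','forceps','marker']:
        for r in manip.find_in(c,l)[:2]:
            b=r['box'];u,v=int((b[0]+b[2])/2),int((b[1]+b[3])/2);print(l,round(r['score'],2),np.round(b),W[v,u].round(3))
s=manip.sense();print(s['tcp_rot'],s['time_s'],s['opening'])
E
```

```text
pics
scene [-0.22328257 -0.82467811  0.86583428] 521.2653148170491
dish 0.84 [377. 372. 408. 398.] [ 0.419 -0.367  0.012]
turner 0.81 [230. 151. 306. 312.] [0.495 0.152 0.131]
specimen_cup 0.58 [313. 308. 335. 345.] [ 0.398 -0.173  0.063]
timer 0.49 [300. 239. 315. 256.] [0.636 0.149 0.018]
vial 0.51 [316. 237. 324. 267.] [ 0.538 -0.012  0.126]
stain_bottle 0.56 [404. 322. 426. 354.] [ 0.529 -0.335  0.055]
stain_bottle 0.29 [314. 357. 343. 376.] [ 0.362 -0.228  0.002]
oil_bottle 0.73 [196. 230. 205. 248.] [0.416 0.383 0.031]
notepad 0.88 [197. 253. 235. 276.] [0.387 0.257 0.018]
forceps 0.5 [313. 355. 341. 374.] [ 0.362 -0.226  0.007]
forceps 0.22 [298. 238. 318. 255.] [0.639 0.148 0.021]
marker 0.41 [396. 414. 435. 432.] [ 0.146 -0.601  0.34 ]
top [ 0.26917259 -0.03356154  1.73800417] 519.2441641797029
dish 0.73 [410. 267. 428. 287.] [ 0.417 -0.362  0.027]
turner 0.76 [164. 206. 317. 289.] [0.523 0.232 0.011]
turner 0.15 [397. 234. 413. 248.] [ 0.535 -0.311  0.063]
specimen_cup 0.56 [348. 266. 367. 288.] [ 0.418 -0.156  0.066]
specimen_cup 0.28 [165. 218. 315. 291.] [0.485 0.215 0.118]
timer 0.83 [253. 200. 274. 218.] [0.652 0.153 0.035]
timer 0.43 [164. 205. 320. 290.] [0.508 0.213 0.113]
vial 0.45 [278. 210. 290. 219.] [0.621 0.083 0.082]
stain_bottle 0.67 [399. 234. 414. 249.] [ 0.531 -0.316  0.07 ]
notepad 0.88 [214. 268. 242. 300.] [0.399 0.27  0.013]
forceps 0.33 [444. 262. 455. 303.] [ 0.4   -0.461  0.023]
forceps 0.29 [410. 267. 426. 287.] [ 0.418 -0.357  0.02 ]
marker 0.63 [444. 263. 459. 304.] [ 0.397 -0.469  0.017]
[[-9.68224070e-01  4.60179387e-06  2.50084287e-01]
 [-2.50084286e-01  3.85952488e-05 -9.68224069e-01]
 [-1.41076329e-05 -9.99999999e-01 -3.62180125e-05]] 1.1 0.9993566729175258
```

```bash
python3 - <<'E'
import cv2
a=cv2.imread('pics/scene0.png')[140:460,180:460];cv2.imwrite('pics/s1.png',cv2.resize(a,None,fx=1.8,fy=1.8,interpolation=cv2.INTER_CUBIC))
a=cv2.imread('pics/top0.png')[180:320,150:480];cv2.imwrite('pics/t1.png',cv2.resize(a,None,fx=2.4,fy=2.4,interpolation=cv2.INTER_CUBIC))
E
```

```text
(no output)
```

View pics/s1.png

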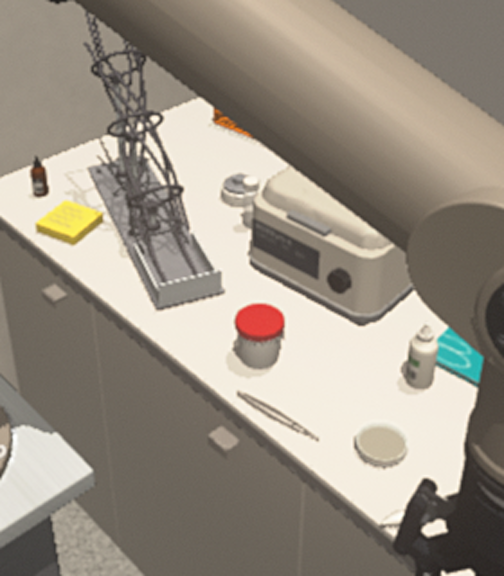

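View pics/t1.png

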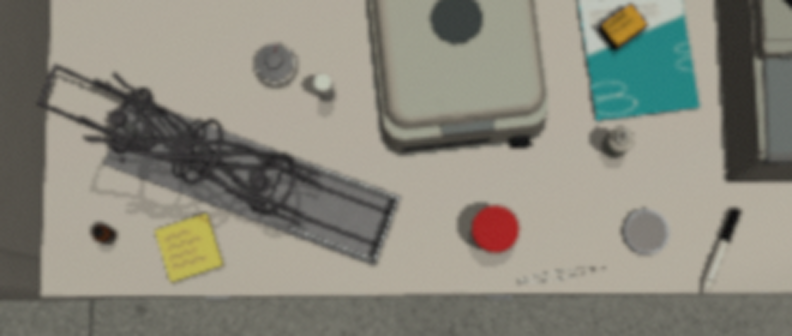

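The bench shows the dish at top pixel (419,277), with the cup at about (357,277). The turner runs from its tray end at about (311,276) to its high end at about (165,210). Next I'll look closer with the wrist camera.

```bash
python3 - <<'E'
from h import *
W=np.load('top0.npz')['W']
# tall stuff around turner
sel=np.isfinite(W[...,2])&(W[...,2]>0.02)
for (u0,u1,v0,v1) in [(160,330,200,295)]:
    P=W[v0:v1,u0:u1].reshape(-1,3);P=P[np.isfinite(P[:,2])]
    for z in np.arange(.0,.40,.04):
        q=P[(P[:,2]>z)&(P[:,2]<=z+.04)]
        if len(q):print(round(z,2),len(q),q.mean(0).round(3),q.min(0).round(3),q.max(0).round(3))
print('appliance z',np.nanmax(W[180:245,300:380,2]))
for p in [(.50,.15,.5),(.5,.25,.55),(.55,.3,.5),(.5,.2,.6)]:
  for ang in [0,np.pi/2]:
    z=np.array([np.cos(ang),np.sin(ang),0]);y=np.array([0,0,-1.]);x=np.cross(y,z)
    j=manip.solve_ik(p,np.c_[x,y,z]);print(p,ang,None if j is None else np.round(j,2))
c=cam('wrist');print(np.round(c['mount'],3),c['fx'])
E
```

```text
0.0 8626 [0.509 0.207 0.008] [ 0.364 -0.068  0.   ] [0.69  0.477 0.04 ]
0.04 353 [0.509 0.128 0.058] [ 0.389 -0.067  0.04 ] [0.675 0.395 0.08 ]
0.08 378 [0.517 0.103 0.099] [ 0.44  -0.066  0.08 ] [0.662 0.333 0.12 ]
0.12 951 [0.574 0.028 0.146] [ 0.449 -0.066  0.12 ] [0.655 0.335 0.16 ]
0.16 371 [0.544 0.164 0.177] [ 0.472 -0.066  0.16 ] [0.647 0.34  0.2  ]
0.2 279 [0.531 0.289 0.219] [0.496 0.203 0.2  ] [0.586 0.35  0.24 ]
0.24 250 [0.549 0.322 0.259] [0.502 0.273 0.24 ] [0.6   0.399 0.28 ]
0.28 80 [0.57  0.377 0.288] [0.531 0.324 0.28 ] [0.603 0.404 0.299]
appliance z 0.17812800385793137
(0.5, 0.15, 0.5) 0 [ 0.53  0.23 -1.14  1.48  0.21  1.56 -0.6 ]
(0.5, 0.15, 0.5) 1.5707963267948966 [ 0.6   0.27 -1.26  1.48  0.26  1.58  0.93]
(0.5, 0.25, 0.55) 0 [ 0.36  0.43 -1.39  1.29  0.43  1.76 -0.93]
(0.5, 0.25, 0.55) 1.5707963267948966 [ 0.36  0.42 -1.38  1.29  0.42  1.75  0.64]
(0.55, 0.3, 0.5) 0 [ 0.19  0.58 -1.37  1.24  0.57  1.74 -1.03]
(0.55, 0.3, 0.5) 1.5707963267948966 [ 0.16  0.52 -1.24  1.24  0.49  1.7   0.6 ]
(0.5, 0.2, 0.6) 0 [ 0.45  0.37 -1.38  1.21  0.38  1.84 -0.81]
(0.5, 0.2, 0.6) 1.5707963267948966 [ 0.43  0.34 -1.3   1.21  0.34  1.82  0.79]
[[-0.     0.964  0.264 -0.066]
 [-0.    -0.264  0.964 -0.121]
 [ 1.     0.     0.     0.001]
 [ 0.     0.     0.     1.   ]] 382.3954588026331
```

```bash
python3 - <<'E'
from h import *
s=manip.sense();p=np.array(s['ee_pos']);p[2]=.45;
manip.move_ptp(p,s['tcp_rot'])
j=np.array(manip.sense()['joint_positions']);print(j.round(2))
j2=j.copy();j2[0]=-0.45;j2[2]=0;j2[4]=0
manip.movej(j2);s=manip.sense();print(s['time_s'],s['ee_pos'],s['tcp_rot'])
d=np.array([-.35,-.94,0]);d/=np.linalg.norm(d)   # down-slope level dir (rough)
yv=np.array([0,0,-1.])
for p in [(.50,.25,.5),(.5,.3,.45),(.5,.25,.45)]:
  for sg in [1,-1]:
    z=sg*np.cross(d,[0,0,1]);x=np.cross(yv,z);j=manip.solve_ik(p,np.c_[x,yv,z]);print(p,sg,x.round(2),None if j is None else np.round(j,2))
c=cam('wrist');cv2.imwrite('pics/w1.png',c['img']);np.savez('w1.npz',W=cloud(c),R=c['R'],t=c['t'])
E
```

```text
[ 1.2   0.38  0.04  1.27 -0.02  1.49 -0.08]
5.45 [0.63195545 0.23489619 0.44813637] [[ 3.59692384e-01 -1.50120884e-03  9.33069738e-01]
 [-9.33070782e-01 -1.17071465e-03  3.59690903e-01]
 [ 5.52387251e-04 -9.99998188e-01 -1.82183125e-03]]
(0.5, 0.25, 0.5) 1 [0.35 0.94 0.  ] [-0.25  0.18 -0.39  1.43  0.07  1.54  2.15]
(0.5, 0.25, 0.5) -1 [-0.35 -0.94 -0.  ] [-0.64  0.15  0.08  1.46 -0.01  1.53 -0.92]
(0.5, 0.3, 0.45) 1 [0.35 0.94 0.  ] [-0.3   0.24 -0.43  1.47  0.1   1.45  2.05]
(0.5, 0.3, 0.45) -1 [-0.35 -0.94 -0.  ] [-0.69  0.21  0.06  1.5  -0.01  1.44 -0.99]
(0.5, 0.25, 0.45) 1 [0.35 0.94 0.  ] [-0.24  0.19 -0.4   1.53  0.07  1.44  2.14]
(0.5, 0.25, 0.45) -1 [-0.35 -0.94 -0.  ] [-0.64  0.16  0.07  1.55 -0.01  1.43 -0.92]
```

View pics/w1.png

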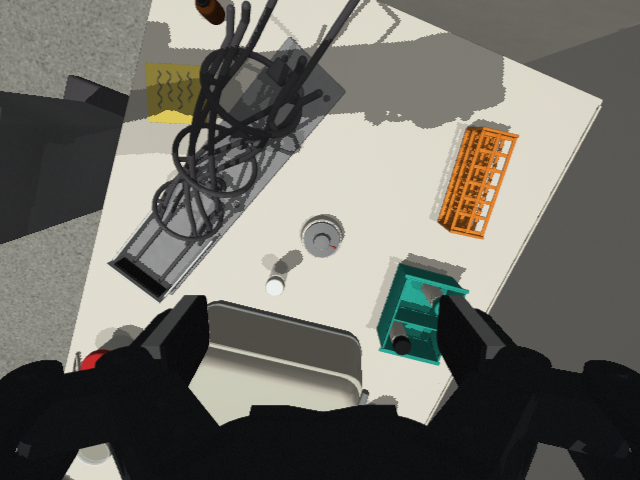

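The picture shows the turner's tray end at (135,280) and its high rod ends at the top, (240,10) and (350,5). Next is a view from above the loading end.

```bash
python3 - <<'E'
from h import *
d=np.array([-.35,-.94,0]);d/=np.linalg.norm(d)
yv=np.array([0,0,-1.]);z=-np.cross(d,[0,0,1]);x=np.cross(yv,z)
manip.move_ptp((.5,.25,.5),np.c_[x,yv,z])
s=manip.sense();print(s['time_s'],s['ee_pos'])
c=cam('wrist');cv2.imwrite('pics/w2.png',c['img']);np.savez('w2.npz',W=cloud(c),R=c['R'],t=c['t'],k=[c['fx'],c['fy'],c['cx'],c['cy']])
for l in ['turner','turner_load','turner_slot']:
  for r in manip.find_in(c,l)[:2]: print(l,r)
E
```

```text
6.3167 [0.50042317 0.24970487 0.49985903]
turner {'box': [292.0, 0.3, 395.8, 341.1], 'score': 0.81}
turner_load {'box': [295.0, 1.7, 395.4, 341.2], 'score': 0.95}
turner_slot {'box': [293.1, 0.6, 395.0, 337.3], 'score': 0.95}
```

View pics/w2.png

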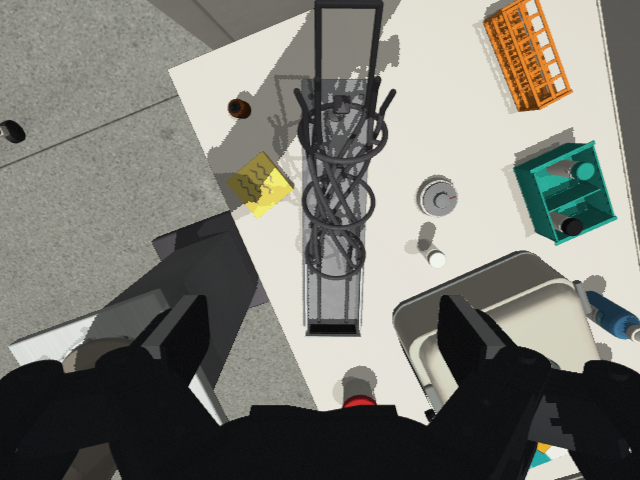

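```bash
python3 - <<'E'
from h import *
D=np.load('w2.npz');W=D['W']
for r in range(0,100,6):
    row=W[r,285:410];m=row[:,2]>0.08
    idx=np.where(m)[0]
    # groups
    if len(idx)==0: print(r,'none');continue
    g=np.split(idx,np.where(np.diff(idx)>1)[0]+1)
    print(r,[(int(k[0]+285),int(k[-1]+285),np.median(row[k],0).round(3).tolist()) for k in g])
# base plate/tray
for r in range(240,340,8):
    row=W[r,290:375];m=row[:,2]>0.004
    idx=np.where(m)[0]
    if len(idx):
        print(r,idx[0]+290,row[idx[0]].round(3),idx[-1]+290,row[idx[-1]].round(3))
a=cv2.imread('pics/w2.png')[0:200,270:420];cv2.imwrite('pics/w2c.png',cv2.resize(a,None,fx=3,fy=3,interpolation=cv2.INTER_CUBIC))
E
```

```text
0 [(315, 332, [0.558, 0.403, 0.289]), (334, 381, [0.582, 0.394, 0.289])]
6 [(314, 382, [0.574, 0.393, 0.289])]
12 [(314, 321, [0.551, 0.398, 0.285]), (375, 381, [0.595, 0.381, 0.286])]
18 [(314, 320, [0.549, 0.394, 0.282]), (374, 381, [0.594, 0.378, 0.282])]
24 [(314, 320, [0.548, 0.391, 0.279]), (373, 380, [0.593, 0.375, 0.279])]
30 [(314, 320, [0.547, 0.388, 0.276]), (373, 379, [0.592, 0.371, 0.276])]
36 [(314, 320, [0.545, 0.384, 0.274]), (372, 378, [0.59, 0.368, 0.273])]
42 [(314, 320, [0.544, 0.381, 0.27]), (371, 378, [0.589, 0.364, 0.27])]
48 [(314, 320, [0.542, 0.377, 0.267]), (371, 377, [0.588, 0.36, 0.267])]
54 [(314, 317, [0.54, 0.374, 0.263]), (319, 320, [0.543, 0.373, 0.264]), (370, 375, [0.585, 0.357, 0.264])]
60 [(315, 320, [0.54, 0.369, 0.26]), (369, 375, [0.584, 0.353, 0.26])]
66 [(315, 320, [0.538, 0.365, 0.256]), (369, 375, [0.583, 0.349, 0.256])]
72 [(315, 320, [0.537, 0.361, 0.253]), (368, 374, [0.581, 0.345, 0.253])]
78 [(314, 320, [0.533, 0.351, 0.296]), (367, 380, [0.579, 0.338, 0.273])]
84 [(314, 320, [0.532, 0.348, 0.291]), (367, 379, [0.577, 0.332, 0.289])]

[... 298 characters left out ...]
 0.32, 0.257])]
240 302 [0.43  0.16  0.005] 364 [0.527 0.124 0.005]
248 303 [0.427 0.147 0.009] 364 [0.523 0.135 0.079]
256 303 [0.422 0.134 0.009] 364 [0.519 0.127 0.09 ]
264 303 [0.416 0.121 0.008] 363 [0.512 0.085 0.007]
272 303 [0.411 0.107 0.008] 363 [0.507 0.071 0.007]
280 303 [0.406 0.093 0.007] 362 [0.501 0.059 0.01 ]
288 303 [0.401 0.079 0.007] 362 [0.496 0.044 0.007]
296 303 [0.395 0.066 0.008] 362 [0.491 0.03  0.007]
304 303 [0.39  0.052 0.008] 361 [0.485 0.016 0.007]
312 303 [0.384 0.037 0.007] 361 [0.48  0.002 0.008]
320 303 [0.379 0.023 0.008] 361 [ 0.475 -0.013  0.006]
328 305 [0.382 0.019 0.033] 359 [ 0.469 -0.012  0.033]
336 305 [0.381 0.013 0.048] 360 [ 0.467 -0.02   0.046]
```

View pics/w2c.png

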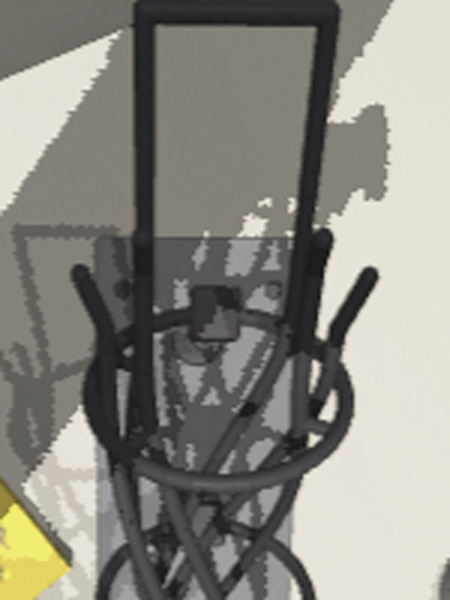

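```bash
cat > fit.py <<'E'
from h import *
def fit(f):
    D=np.load(f);W=D['W'];P=W.reshape(-1,3);P=P[np.isfinite(P[:,2])]
    d=np.array([-.352,-.936,0]);d/=np.linalg.norm(d)
    o=np.array([.5675,.376,.2735])
    for it in range(4):
        s=np.radians(40);X=d*np.cos(s)-np.array([0,0,np.sin(s)]);Y=np.cross([0,0,1],d);Z=np.cross(X,Y)
        q=(P-o)@np.c_[X,Y,Z]
        m=(abs(abs(q[:,1])-24e-3)<.006)&(abs(q[:,2]+.003)<.006)&(abs(q[:,0])<.030)
        L=q[m&(q[:,1]>0)];R=q[m&(q[:,1]<0)]
        xs=np.arange(-.028,.029,.004);A=[]
        for x in xs:
            l=L[abs(L[:,0]-x)<.002];r=R[abs(R[:,0]-x)<.002]
            if len(l)<5 or len(r)<5: continue
            A.append([x,(l[:,1].min()+l[:,1].max())/2,(r[:,1].min()+r[:,1].max())/2,np.percentile(l[:,2],95),np.percentile(r[:,2],95)])
        A=np.array(A);mid=(A[:,1]+A[:,2])/2
        k=np.polyfit(A[:,0],mid,1);kz=np.polyfit(A[:,0],(A[:,3]+A[:,4])/2,1)
        print(len(L),len(R),'sep',(A[:,1]-A[:,2]).mean(),'mid',k,'top',kz,'LRdz',(A[:,3]-A[:,4]).mean())
        o=o+Y*k[1]+Z*kz[1]
        a=k[0]*np.cos(s)/1;d=d+Y*k[0]/np.cos(s);d/=np.linalg.norm(d)
    s=np.radians(40);X=d*np.cos(s)-np.array([0,0,np.sin(s)]);Y=np.cross([0,0,1],d);Z=np.cross(X,Y)
    return P,o,np.c_[X,Y,Z]
if __name__=='__main__':
    import sys
    P,o,R=fit(sys.argv[1])
    print(o,R)
    q=(P-o)@R
    # crossbar extent
    m=(abs(q[:,1])<.018)&(abs(q[:,2])<.012)&(q[:,0]<0)&(q[:,0]>-.08);b=q[m];print('bar x',np.percentile(b[:,0],[1,50,99]),'z',np.percentile(b[:,2],[5,95]))
    m=(abs(abs(q[:,1])-.024)<.008)&(q[:,2]>.012)&(q[:,2]<.045)&(abs(q[:,0])<.12);b=q[m]
    for sg in (1,-1):
        c=b[b[:,1]*sg>0];print('upper',sg,'x0',np.percentile(c[:,0],[0,1,3]))
        for x in np.arange(0,.1,.008):
            e=c[abs(c[:,0]-x)<.004]
            if len(e):print('  ',round(x,3),len(e),e[:,1].mean().round(4),np.percentile(e[:,2],[5,95]).round(4))
    m=(abs(q[:,1])>.03)&(abs(q[:,1])<.06)&(abs(q[:,2])<.03)&(q[:,0]>-.02)&(q[:,0]<.09);b=q[m]
    for sg in (1,-1):
        c=b[b[:,1]*sg>0];print('side',sg,np.percentile(c[:,0],[0,1,3]),np.percentile(c[:,2],[1,50,95]))
    dz=P[:,2];d=R[:,0]*[1,1,0];d/=np.linalg.norm(d);t=(P-o)@d;w=(P-o)@R[:,1]
    for x in np.arange(.1,.46,.03):
        m=(abs(t-x)<.006)&(dz>.004)&(dz<.012)&(abs(w)<.08);
        if m.sum()>20:print('base',round(x,3),np.percentile(w[m],[.5,99.5]).round(4))
    m=(dz>.04)&(dz<.05)&(abs(w)<.04)&(t>.3);print('endwall t',np.percentile(t[m],[1,50,99]))
    m=(dz>.004)&(dz<.012)&(abs(w)<.05);print('base t',t[m].min(),t[m].max())
E
python3 fit.py w2.npz
```

```text
540 514 sep 0.04745910255746874 mid [0.00048356 0.0002076 ] top [0.00476224 0.00090244] LRdz 5.8666383387946875e-05
538 514 sep 0.04747729685096579 mid [-7.10825328e-04  9.87117280e-06] top [4.72088015e-03 9.69036468e-07] LRdz 7.846467614337806e-05
538 514 sep 0.047476848285962395 mid [-1.26638978e-05 -1.34190528e-06] top [ 4.70454291e-03 -1.18267785e-07] LRdz 5.137980725891554e-05
538 514 sep 0.04747683923599332 mid [-2.26770512e-07 -2.35619118e-08] top [ 4.70446700e-03 -2.77191214e-09] LRdz 5.087388440702502e-05
[0.5674979  0.37538047 0.27419196] [[-0.26987241  0.9358896  -0.22644984]
 [-0.71693303 -0.35229341 -0.60157824]
 [-0.64278761  0.          0.76604444]]
bar x [-0.02716989 -0.0249752  -0.02121791] z [-3.30775469e-03  9.77577216e-05]
upper 1 x0 [0.01087731 0.01148604 0.01235112]
   0.008 11 0.0242 [0.0365 0.0395]
   0.016 60 0.0236 [0.0365 0.0405]
   0.024 39 0.0233 [0.0318 0.0371]
   0.032 57 0.0237 [0.0301 0.0327]
   0.04 55 0.0236 [0.03  0.033]
   0.048 52 0.0237 [0.0298 0.033 ]
   0.056 49 0.0236 [0.0302 0.0331]
   0.064 44 0.0238 [0.0299 0.0325]
   0.072 36 0.0245 [0.02
[... 446 characters left out ...]

   0.072 50 -0.0232 [0.0305 0.0339]
   0.08 78 -0.0248 [0.0325 0.0442]
   0.088 71 -0.0227 [0.0339 0.0431]
   0.096 11 -0.0186 [0.0347 0.0372]
side 1 [0.03880656 0.03939381 0.04030482] [-0.00955954  0.01458541  0.02712463]
side -1 [0.03860838 0.0394446  0.04008677] [-0.01472721  0.01569217  0.02378541]
base 0.1 [-0.0514  0.0433]
base 0.13 [-0.0518  0.0496]
base 0.16 [-0.0714  0.0475]
base 0.19 [-0.0457  0.0501]
base 0.22 [-0.0527  0.0496]
base 0.25 [-0.053   0.0507]
base 0.28 [-0.0515  0.038 ]
base 0.31 [-0.0517  0.0494]
base 0.34 [-0.052  0.05 ]
base 0.37 [-0.0523  0.0491]
base 0.4 [-0.0526  0.0504]
endwall t [0.40157385 0.4061392  0.5344525 ]
base t -0.07529913376578361 0.5401596852189374
```

```bash
cat >> h.py <<'E'
O=np.array([0.5674979,0.37538047,0.27419196])
RL=np.array([[-0.26987241,0.9358896,-0.22644984],[-0.71693303,-0.35229341,-0.60157824],[-0.64278761,0,0.76604444]])
LOAD=O+RL@np.array([.017,0,.0065])
def loadpose(sg,x=0,y=0,z=0,tcpoff=.0185):
    # TCP pose with dish centre at load-frame (x,y,z)
    ty=-RL[:,2];tz=sg*RL[:,1];tx=np.cross(ty,tz)
    return LOAD+RL@np.array([x,y,z+tcpoff]),np.c_[tx,ty,tz]
def tooldown(a):
    z=np.array([np.cos(a),np.sin(a),0]);y=np.array([0,0,-1.]);return np.c_[np.cross(y,z),y,z]
E
python3 - <<'E'
from h import *
print(LOAD)
for sg in (1,-1):
    for x,z in [(-.08,.06),(-.06,.01),(0,0),(0,.08)]:
        p,R=loadpose(sg,x,0,z);j=manip.solve_ik(p,R);print(sg,x,z,p.round(3),None if j is None else np.round(j,2))
W=np.load('top0.npz')['W']
P=W.reshape(-1,3);P=P[np.isfinite(P[:,2])]
for a in range(0,181,30):
    R=tooldown(np.radians(a));j=manip.solve_ik((.418,-.361,.025),R);print(a,None if j is None else np.round(j,2))
E
```

```text
[0.56143815 0.35928235 0.26824386]
1 -0.08 0.06 [0.565 0.369 0.38 ] [-0.48  0.19  0.01  1.83 -0.73  0.7  -0.37]
1 -0.06 0.01 [0.571 0.385 0.329] [-0.45  0.26 -0.06  1.87 -0.79  0.61 -0.29]
1 0 0 [0.557 0.348 0.282] [-0.39  0.27 -0.06  1.97 -0.94  0.56 -0.08]
1 0 0.08 [0.539 0.3   0.344] [-0.46  0.14  0.1   1.98 -0.86  0.71 -0.14]
-1 -0.08 0.06 [0.565 0.369 0.38 ] [-0.59  0.18  0.13  1.84 -0.77  0.72  2.8 ]
-1 -0.06 0.01 [0.571 0.385 0.329] [-0.27  0.27 -0.28  1.86 -0.69  0.57  2.77]
-1 0 0 [0.557 0.348 0.282] [-1.27  0.43  1.07  2.02 -1.35  0.92 -2.92]
-1 0 0.08 [0.539 0.3   0.344] [ 0.59  0.33 -1.14  1.92 -0.31  0.57  2.55]
0 [ 0.19  0.68  0.54  2.03 -0.61  0.6   1.15]
30 [ 0.28  0.64  0.42  2.02 -0.47  0.57  1.55]
60 [ 0.33  0.63  0.35  2.02 -0.4   0.56  2.01]
90 [ 0.37  0.62  0.29  2.02 -0.33  0.55  2.47]
120 [ 0.4   0.61  0.25  2.02 -0.28  0.54  2.95]
150 [-0.12  0.94  1.05  2.05 -1.12  0.89 -2.08]
180 [ 0.26  0.65  0.45  2.03 -0.5   0.57 -2.09]
```

```bash
python3 - <<'E'
from h import *
manip.movej([0.72,0.2,0.05,1.5,0,1.45,0.0])
R=tooldown(np.radians(-41))
manip.move_ptp((.418,-.361,.25),R)
s=manip.sense();print(s['time_s'],s['ee_pos'],np.round(s['joint_positions'],2))
c=cam('wrist');cv2.imwrite('pics/w3.png',c['img']);W=cloud(c);np.savez('w3.npz',W=W,R=c['R'],t=c['t'])
for r in manip.find_in(c,'dish')[:2]: print(r)
P=W.reshape(-1,3)
m=(P[:,2]>.006)&(np.linalg.norm(P[:,:2]-[.418,-.361],axis=1)<.045)
q=P[m];print(m.sum(),q.min(0),q.max(0),np.median(q,0))
(cx,cy),r=cv2.minEnclosingCircle((q[:,:2]*1000).astype(np.float32));print(cx,cy,r)
h=q[q[:,2]>.009];(cx,cy),r=cv2.minEnclosingCircle((h[:,:2]*1000).astype(np.float32));print(cx,cy,r,np.percentile(h[:,2],[5,50,95]))
b=P[(np.linalg.norm(P[:,:2]-[.418,-.361],axis=1)<.07)&(np.linalg.norm(P[:,:2]-[.418,-.361],axis=1)>.045)];print('bench',np.nanpercentile(b[:,2],[5,50,95]))
E
```

```text
9.9167 [ 0.41866742 -0.36213818  0.25139038] [ 0.62  0.28 -0.03  1.85  0.01  1.01 -0.13]
{'box': [292.7, 169.6, 357.9, 235.6], 'score': 0.73}
{'box': [134.8, 104.0, 228.1, 177.8], 'score': 0.25}
42240 [ 0.37830693 -0.39757453  0.0061822 ] [ 0.46017383 -0.32302807  0.33064121] [ 0.42367133 -0.35408417  0.31231664]
418.0909118652344 -360.9318542480469 44.995906829833984
418.0909118652344 -360.9318542480469 44.995906829833984 [0.01371591 0.31232093 0.32777592]
bench [-0.00033225  0.29461432  0.30869056]
```

View pics/w3.png

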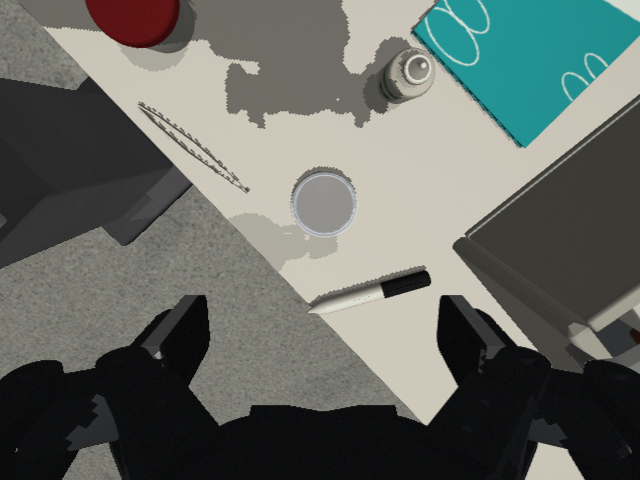

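The dish sits clear at (324,204), with nothing under the finger paths.

```bash
python3 - <<'E'
from h import *
P=np.load('w3.npz')['W'].reshape(-1,3)
m=(P[:,2]>.007)&(P[:,2]<.03)&(np.linalg.norm(P[:,:2]-[.418,-.361],axis=1)<.045)
q=P[m];print(m.sum(),q.min(0),q.max(0))
(cx,cy),r=cv2.minEnclosingCircle((q[:,:2]*1000).astype(np.float32));print(cx,cy,r,np.percentile(q[:,2],[5,50,95]), q.mean(0))
C=np.array([cx,cy])/1000
assert 29<r<35
R=tooldown(np.radians(-41))
manip.move_ptp((*C,.07),R)
manip.command_gripper(.87)
f0=manip.sense();print(f0['opening'],f0['wrist_force'])
hit=manip.servo_line((*C,.014),rate=.04,threshold=3)
s=manip.sense();print(hit,s['time_s'],s['ee_pos'],s['wrist_force'])
c=cam('wrist');cv2.imwrite('pics/w4.png',c['img'])
E
```

```text
3414 [ 0.38739341 -0.39574268  0.00737679] [ 0.45056282 -0.33302633  0.01614319]
418.99029541015625 -364.5447082519531 31.61454963684082 [0.012226   0.01347586 0.01471664] [ 0.41953979 -0.36385223  0.01346218]
0.8730117656952672 [-0.78227097  0.41470017  0.43280244]
False 12.5917 [ 0.41912319 -0.36469715  0.01426933] [ 0.32091749  0.47668031 -0.38412165]
```

View pics/w4.png

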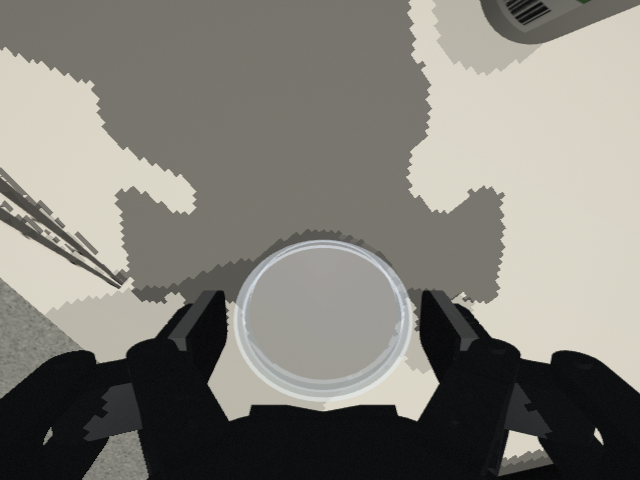

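```bash
python3 - <<'E'
from h import *
s=manip.sense();p=np.array(s['ee_pos'])
hit=manip.servo_line((.4190,-.3645,.009),rate=.02,threshold=3)
s=manip.sense();print(hit,s['time_s'],s['ee_pos'],s['wrist_force'],s['opening'])
E
```

```text
True 12.85 [ 0.4192978  -0.36479209  0.01301931] [-0.4456193  -0.0581678   7.07768735] 0.8714072463917626
```

```bash
python3 - <<'E'
from h import *
manip.servo_line((.4190,-.3645,.0185),rate=.05)
manip.command_gripper(.6)
s=manip.sense();print(s['time_s'],s['ee_pos'],s['wrist_force'],s['opening'])
manip.servo_line((.4190,-.3645,.12),rate=.15)
s=manip.sense();print(s['time_s'],s['ee_pos'],s['wrist_force'],s['opening'])
c=cam('wrist');cv2.imwrite('pics/w5.png',c['img'])
W=cloud(c);R=np.array(s['tcp_rot']);q=(W.reshape(-1,3)-s['ee_pos'])@R
m=(abs(q[:,2])<.028)&(abs(q[:,0])<.035)&(q[:,1]>-.0)&(q[:,1]<.04);q=q[m];print(m.sum(),q.mean(0),q.min(0),q.max(0))
A=np.c_[q[:,0],q[:,2],np.ones(len(q))];print('plane y=',np.linalg.lstsq(A,q[:,1],rcond=None)[0],np.percentile(q[:,1],[5,25,50,75,95]))
E
```

```text
13.4167 [ 0.41898615 -0.36449621  0.0190945 ] [-1.99341259  2.57929952  8.95709841] 0.6993444376705563
14.2417 [ 0.41844772 -0.36406741  0.11915021] [ 0.33588518  0.28011821 -0.73109414] 0.6996268510969083
21167 [-2.64075150e-03  5.83820172e-03  6.82236200e-05] [-0.03203067  0.00346171 -0.02799585] [0.03175445 0.01628171 0.02799832]
plane y= [-0.01613038 -0.00122511  0.00579569] [0.00474651 0.00530159 0.00569895 0.00610096 0.00688386]
```

View pics/w5.png

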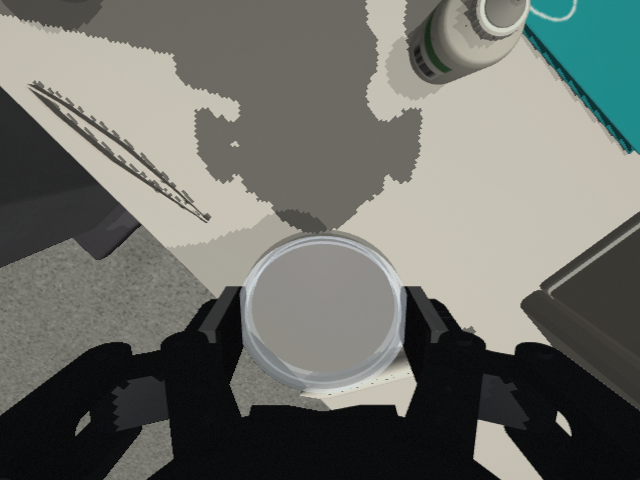

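The dish is held level at (322,312), centred between the pads, and its lid top is 5.7 mm ahead of the TCP. Now I'll carry it to the pre-load pose.

```bash
python3 - <<'E'
from h import *
OFF=.0122
s=manip.sense()
manip.move_ptp((.418,-.364,.42),s['tcp_rot'])
j=np.array(manip.sense()['joint_positions']);j[0]=-.45;manip.movej(j)
s=manip.sense();print(s['time_s'],s['ee_pos'],s['opening'])
p,R=loadpose(1,-.09,0,.10,OFF);print(np.round(manip.solve_ik(p,R),2))
manip.move_ptp(p,R)
for x,z in [(-.06,.02),(0,.004),(0,-.003),(0,.08)]:
    q,_=loadpose(1,x,0,z,OFF);print(np.round(manip.solve_ik(q,R),2))
s=manip.sense();print(s['time_s'],s['ee_pos']-p,s['opening'],s['wrist_force'])
c=cam('wrist');cv2.imwrite('pics/w6.png',c['img']);np.savez('w6.npz',W=cloud(c),R=c['R'],t=c['t'])
c=cam('scene');cv2.imwrite('pics/s6.png',c['img'])
E
```

```text
17.475 [0.52016905 0.18997067 0.41794375] 0.7003144356564386
[-0.42  0.15 -0.05  1.81 -0.68  0.76 -0.42]
[-0.42  0.25 -0.09  1.87 -0.78  0.61 -0.3 ]
[-0.35  0.27 -0.11  1.97 -0.92  0.55 -0.1 ]
[-0.35  0.28 -0.12  1.97 -0.92  0.54 -0.09]
[-0.33  0.15 -0.06  1.97 -0.83  0.68 -0.16]
18.2 [ 2.90960645e-04 -1.05814829e-03  7.01653362e-05] 0.7005112764790359 [-0.5927732   0.59952819 -0.17730864]
```

View pics/w6.png

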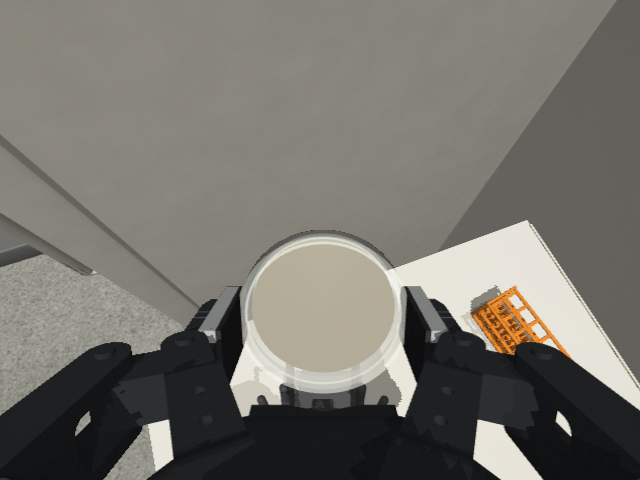

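View pics/s6.png

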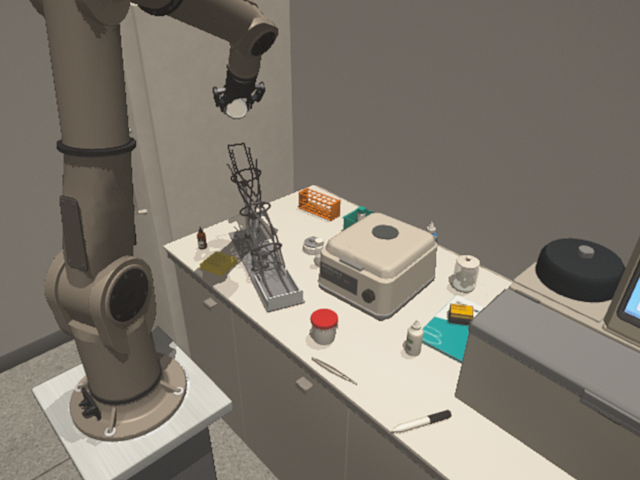

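The dish is tilted and held above the high end, with the rods visible below it at (322,395). I'll insert it now.

```bash
python3 - <<'E'
from h import *
OFF=.0122
for x,z,r in [(-.065,.02,.15),(-.055,.007,.1)]:
    p,R=loadpose(1,x,0,z,OFF);manip.servo_line(p,R,rate=r)
f=manip.sense();print(f['time_s'],f['wrist_force'])
p,R=loadpose(1,0,0,.006,OFF);hit=manip.servo_line(p,R,rate=.06,threshold=5)
s=manip.sense();print(hit,s['time_s'],s['wrist_force'],(s['ee_pos']-p)@RL)
if not hit:
    p,R=loadpose(1,0,0,-.006,OFF);hit=manip.servo_line(p,R,rate=.02,threshold=2.5)
    s=manip.sense();print(hit,s['time_s'],s['wrist_force'],(s['ee_pos']-loadpose(1,0,0,0,OFF)[0])@RL)
c=cam('wrist');cv2.imwrite('pics/w7.png',c['img'])
c=cam('scene');cv2.imwrite('pics/s7.png',cv2.resize(c['img'][60:320,150:350],None,fx=3,fy=3)[:600])
E
```

```text
19.325 [-0.3407945   0.02912366 -1.6351661 ]
False 20.3917 [-0.23163375 -0.28508812 -0.26578488] [-5.91894880e-04  4.11444945e-07  4.88202443e-05]
True 20.825 [-1.7968731  -2.95752592  4.4753569 ] [-2.42779783e-04  6.61693297e-05 -1.10889615e-03]
```

View pics/w7.png

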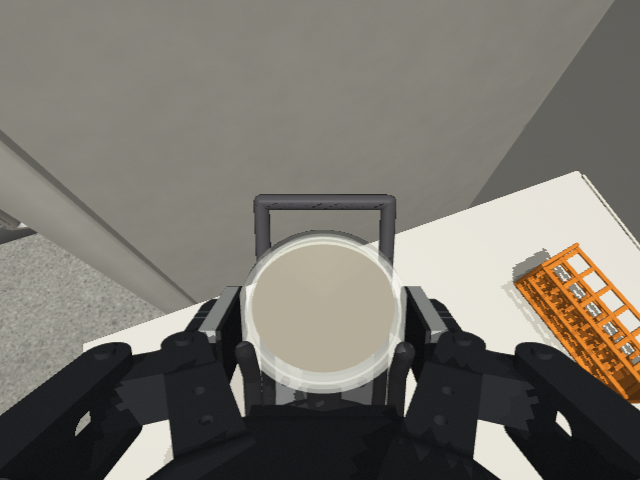

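View pics/s7.png

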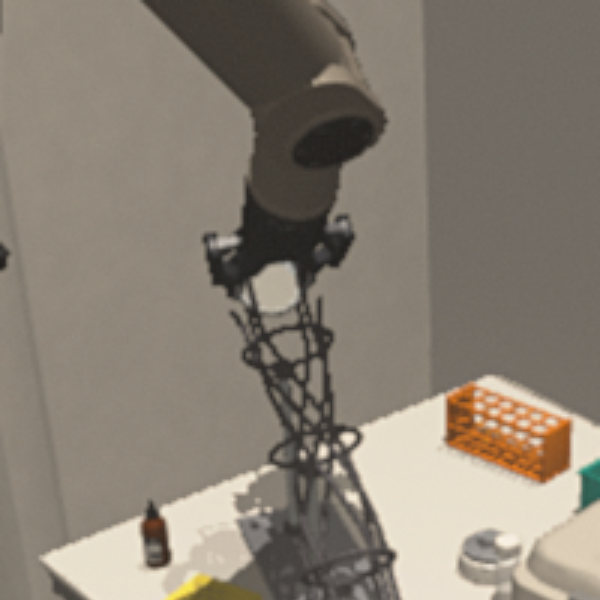

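Contact came at z = −1 mm. The dish lies between the lower rods with its leading edge under the two upper rod tips at (247,350) and (404,350). I'll let it go.

```bash
python3 - <<'E'
from h import *
OFF=.0122
manip.command_gripper(1.0)
c=cam('wrist');cv2.imwrite('pics/w8.png',c['img'])
manip.wait(1.5)
s=manip.sense();print(s['time_s'],s['opening'],s['wrist_force'])
c=cam('wrist');cv2.imwrite('pics/w9.png',c['img'])
c=cam('scene');cv2.imwrite('pics/s9.png',cv2.resize(c['img'][120:320,150:350],None,fx=3,fy=3))
for r in manip.find_in(c,'dish'):print(r)
E
```

```text
22.8583 0.9964756697051401 [-0.24562268  0.959166    0.0664276 ]
{'box': [265.6, 281.7, 292.3, 295.4], 'score': 0.73}
{'box': [226.9, 148.9, 303.5, 312.5], 'score': 0.66}
```

View pics/w9.png

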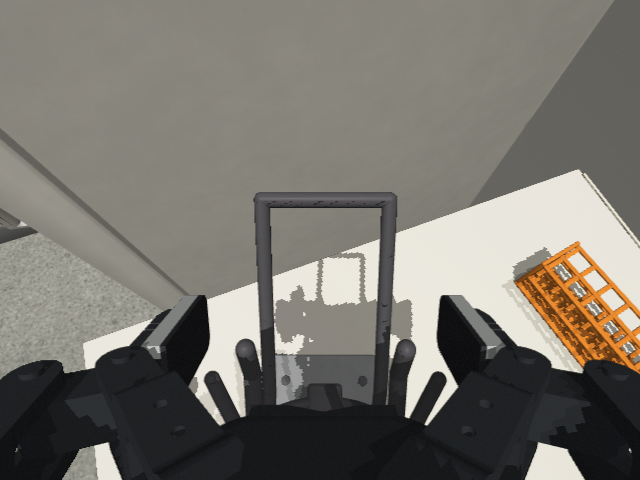

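View pics/s9.png

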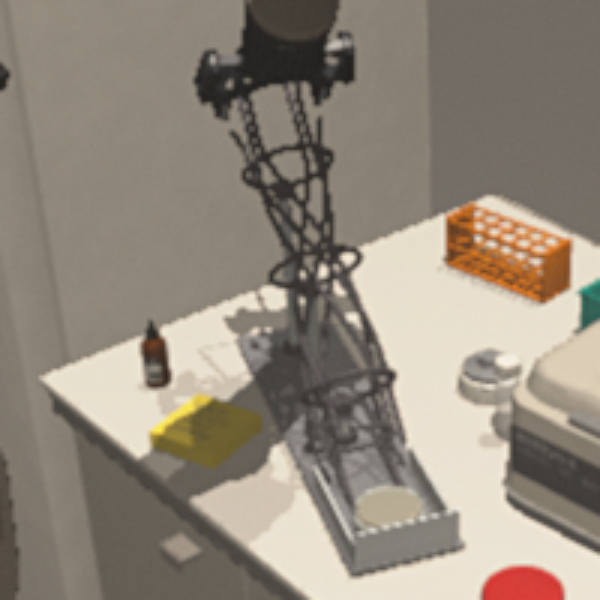

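The dish is gone from the rods and lies in the tray at about (390,510) in the crop. I'll retreat the arm square to the rods and inspect.

```bash
python3 - <<'E'
from h import *
p,R=loadpose(1,-.005,0,.11,.0122);manip.servo_line(p,R,rate=.15)
d=-RL[:,0]*[1,1,0];d/=np.linalg.norm(d)
Rt=tooldown(np.arctan2(RL[1,1],RL[0,1]))
T=LOAD-d*.33   # near tray
for sg in (0,):
    j=manip.solve_ik((T[0]+.02,T[1]+.03,.30),Rt);print(T,j)
manip.move_ptp((T[0]+.02,T[1]+.03,.42),Rt)
s=manip.sense();print(s['time_s'],s['ee_pos'],np.round(s['joint_positions'],2))
c=cam('wrist');cv2.imwrite('pics/w10.png',c['img']);W=cloud(c);np.savez('w10.npz',W=W)
for r in manip.find_in(c,'dish'):
    print(r)
b=manip.find_in(c,'dish')[0]['box'];u,v=int((b[0]+b[2])/2),int((b[1]+b[3])/2)
q=W[v-8:v+8,u-8:u+8].reshape(-1,3);print(q.mean(0));A=np.c_[q[:,:2]-q[:,:2].mean(0),np.ones(len(q))];print(np.linalg.lstsq(A,q[:,2],rcond=None)[0])
u,v=map(int,(u,v));a=c['img'][max(0,v-75):v+75,max(0,u-100):u+100];cv2.imwrite('pics/w10c.png',cv2.resize(a,None,fx=4,fy=4,interpolation=cv2.INTER_CUBIC))
E
```

```text
[0.44518132 0.05043878 0.26824386] [-0.35704306  0.09106886  0.05746017  1.96843309 -0.00591469  1.08224742
 -0.65706491]
24.8167 [0.46494692 0.08168873 0.41887449] [-0.37  0.01  0.07  1.78 -0.    1.35 -0.66]
{'box': [295.3, 189.6, 340.1, 239.6], 'score': 0.63}
[nan nan nan]
 ** On entry to DLASCL parameter number  4 had an illegal value
 ** On entry to DLASCL parameter number  4 had an illegal valueTraceback (most recent call last):
  File "<stdin>", line 14, in <module>
    x, resids, rank, s = _umath_linalg.lstsq(a, b, rcond,
                         ~~~~~~~~~~~~~~~~~~~^^^^^^^^^^^^^
                                             signature=signature)
                                             ^^^^^^^^^^^^^^^^^^^^
    raise LinAlgError("SVD did not converge in Linear Least Squares")
numpy.linalg.LinAlgError: SVD did not converge in Linear Least Squares
```

View pics/w10.png

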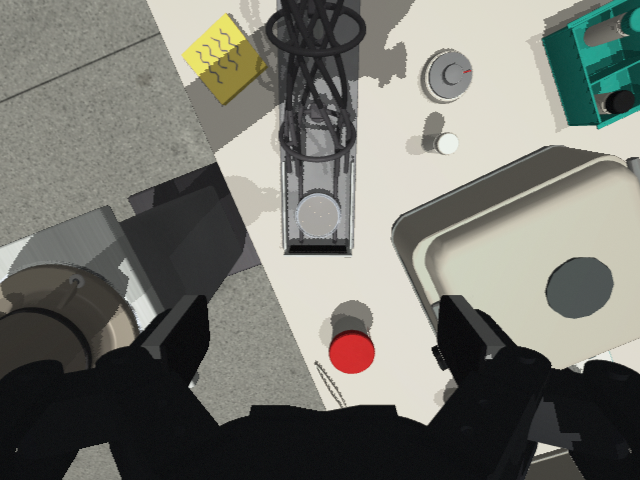

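```bash
python3 - <<'E'
from h import *
W=np.load('w10.npz')['W'];q=W[200:232,305:334].reshape(-1,3);q=q[np.isfinite(q[:,2])]
print(len(q),np.median(q,0));A=np.c_[q[:,:2]-np.median(q[:,:2],0),np.ones(len(q))]
m=abs(q[:,2]-np.median(q[:,2]))<.006;print(m.sum(),np.linalg.lstsq(A[m],q[m,2],rcond=None)[0],q[m,2].std())
# dish vs endwall: along-axis
d=RL[:,0]*[1,1,0];d/=np.linalg.norm(d);P=W.reshape(-1,3);P=P[np.isfinite(P[:,2])];t=(P-LOAD)@d;w=(P-LOAD)@RL[:,1]
k=(abs(P[:,2]-.0265)<.006)&(abs(w)<.04)&(t>.2)&(t<.42);print(np.percentile(t[k],[1,50,99]),np.percentile(w[k],[1,50,99]))
k=(P[:,2]>.04)&(P[:,2]<.05)&(abs(w)<.04)&(t>.36)&(t<.43);print('end',np.percentile(t[k],[1,50,99]))
a=cv2.imread('pics/w10.png')[150:260,260:380];cv2.imwrite('pics/w10c.png',cv2.resize(a,None,fx=5,fy=5,interpolation=cv2.INTER_CUBIC))
c=cam('scene');a=c['img'][260:320,230:320];cv2.imwrite('pics/s10.png',cv2.resize(a,None,fx=8,fy=8,interpolation=cv2.INTER_CUBIC))
E
```

```text
923 [0.44352637 0.0423554  0.02681621]
920 [-0.00149556  0.00387502  0.02679571] 0.0009335951182230697
[0.27640275 0.34022817 0.38494859] [-0.03192811 -0.00140246  0.03028626]
end [0.38498315 0.38869158 0.39067729]
```

View pics/w10c.png

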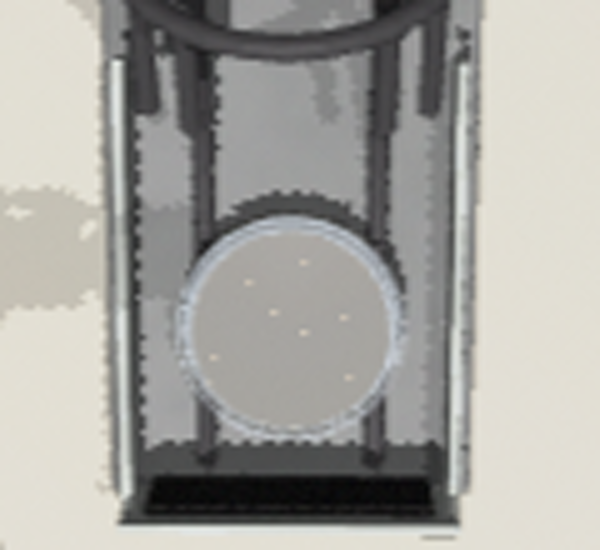

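View pics/s10.png

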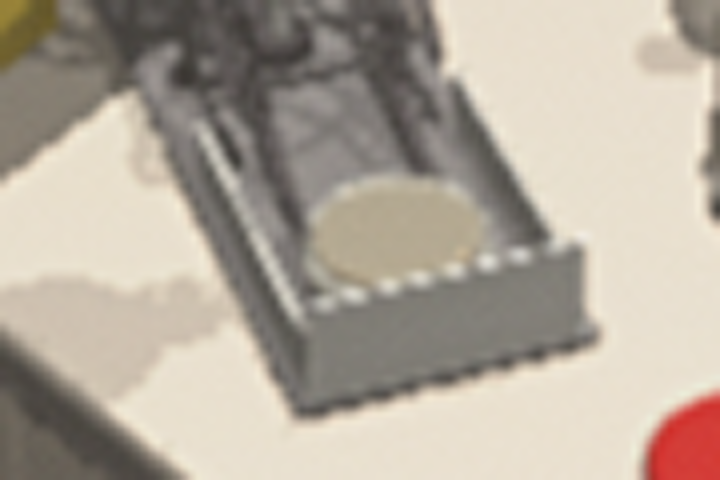

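The dish lies flat in the tray with its top at 26.8 mm and a tilt under 0.3°. The underside, with specks that did not show on the lid side, now faces up, so it is lid-down. The other things are where they were, so I'm handing in.

```bash
python3 -c "
from h import *
print(manip.sense()['time_s'],manip.close_job())"
```

```text
the job is handed in; nothing more can be done
25.0167 None
```

The dish is lying flat and lid-down in the catch tray, and I handed the job in at 25.0 s, under the 42 s limit.

I gripped the dish across its diameter and tilted it to the 40° slope. I brought it in under the two upper rods until it touched the loading rods, about 1 mm below the height I had worked out. Once released, it slid through the twist on its own.

**Last checks:**
- **Position:** the dish's upper face is 26.8 mm above the bench, where 26.5 mm is expected. It tilts less than 0.3° and sits centred within about 1.5 mm across the tray.
- **Lid-down:** specks that did not show on the lid side are now visible, so the underside faces up.
- **Clearance:** the arm had backed well clear of everything before hand-in.
- **Other things:** those in view during the last look stood in their places. I did not measure their positions again, and I did not check the marker and stain bottle after the release.

**What disagreed:**
- One wrist-force reading at the moment of gripping was 9 N upward, and I did not trace the cause. It was gone after the lift.
- One tilt calculation failed on pixels with no depth reading. I repeated it on valid pixels only.

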